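# Slide the board to test and hold the probe head down

### The arm

A 6-joint arm with a two-finger parallel gripper is mounted at the origin on the work surface. World frame = base frame: x ahead of the robot, y to its left, z up, the work surface at z = 0. Lengths are in m, angles in rad, forces in N, time in s.
With the tool pointing down it reaches from about 0.35 to 1 m from the base axis. Payload 7.1 kg.
Tool frame: the origin (TCP) lies at the very end of the fingers, on their centre line; the grasp point (between the pads) lies 19 mm behind it; z points along the fingers, y is the line along which they close (so a half turn about z gives the same grasp; the last joint's range is limited). The gripper opens to 85 mm and grips with 20 to 120 N. Pads are 22 mm wide; open, the fingers measure 114 mm over their backs; the gripper's body (76 mm by 85 mm) begins 54 mm behind the grasp point. The pads swing forward as they close: fully open they stand 13 mm farther back than shut.
Start: joints at [1.253, 0.423, 1.63, -0, 1.089, -0.019], TCP at [0.184, 0.597, 0.205] pointing down, gripper open.
Joint ranges: [-3, 3], [-0.9, 2.11], [0.09, 2.58], [-1.31, 4.45], [0.11, 2.69], [-2.54, 2.54]. Speed limits (rad/s): [2.39, 2.39, 3.01, 3.14, 3.14, 3.14].

### API

Orientations are given as a unit quaternion [x, y, z, w].
In Python, from bench import * gives the robot as it stands. The module is installed in compiled form; this text tells all that it offers. Calls block until the motion is done:
- move_ptp(position, orientation): joint-space move of the TCP to a pose.
- movel(position, rotation=None, v=0.15): straight line of the TCP; rotation=None keeps the orientation; v is the mean speed in m/s.
- set_joints(angles): joint-space move.
- gripper_to(opening, strength=None): finger opening in m; strength is the grip in N (None keeps the last); returns when the fingers have stopped.
- dwell(seconds).
- solve_ik(position, orientation): joint angles nearest the present ones, or None.
- read_state(): the state.
- snapshot(name): name is "side" or "top" or "wrist"; returns the picture (384x512x3 uint8, blue, green, red); there is no depth.
- get_calibration(name): a dict with "intrinsics" (3x3 intrinsics, pixels), "dist" ([k1, k2, p1, p2, k3] as OpenCV has them; the pictures are not rectified), "pose" (4x4, takes a point from camera to world coordinates). Camera axes: x right, y down, z forward; pixel columns grow to the right and rows downward; lengths in m; the calibration is good to about 2 mm. A picture is of the moment at which its call begins: read the wrist's pose just before it. get_calibration takes no time and is no camera call; for the wrist camera it gives the pose at the moment of the call.
A pose or a line that the arm cannot do raises PlanningError and nothing moves.
- finish_job(): hands the job in; it is judged then, once.
Trained networks look in the newest picture that a camera, given by its name, has taken for a name from the list of things; names that differ only in an ending like _2 or _b are one class to them, and where a whole thing is asked for, a point or a joint stands for the part that bears it (a point fixed in the world has none). Each returns a list of dicts, best first, with "score" (0 to 1); they miss things now and then, are a little off and sometimes report something else, mostly with a low value. They report only what shows in the picture. A call takes as long as a camera call.
- recognise(camera, target): "location" ([row, column] in pixels, amid what is visible of it).
- regions_of(camera, target): "mask" (384x512 bool, what is visible of it) and "location" ([row, column] in pixels, amid what is visible of it).
- landmark_of(camera, target): "location" ([row, column] in pixels: a listed point, or the origin of a listed thing).
The state is a dict: "time_s": time; "joints": joint angles; "qvel": joint speeds; "effort": joint torques, N m; "eef_pos": TCP position; "tcp_rot": TCP orientation; "force": force on the tool from outside, world axes, zero at the start; "ft_torque": the same for the moment, N m; "grip_width": finger opening in m; "grip_force": force on a finger pad.
Only numpy, scipy, OpenCV 4.12 (cv2) and the standard library are available. Lean on these libraries where they do the work, as an engineer would, in place of code of your own. Each camera call takes 0.05 s, during which the arm holds its last target. There are 200 camera calls.

### The job

Push the board carrier along its rails, using its upright handle if you like, until it clicks into the test station, with the circuit board centred under the press, and leave it there. Then, with the fingers on the black knob, press the sprung probe head down 12 mm (give or take 3 mm), never to its bottom stop, and finish while still holding it down there. Press only once the board is in the station, and leave everything else on the bench where it lies.

Things in the scene. Friction and masses are not known exactly. Their poses are not given: they have to be found in the camera images.
- fixture: Board test fixture, fixed: black base plate 150 (x) x 420 (y) x 12 mm, two rails along its y; origin at the centre of its underside on the table, z up. Press across the rails at y = +60 mm: two columns at x = +-66 mm carry a fixed bridge 156 (x) x 36 mm (y), top 120 mm above the table. A housing at x = -66, y = +24 mm, 42 mm high, holds the detent ball. Place and yaw vary.
- carrier (a joint): Carrier's place along the rails, m, growing to the fixture's +y; 0 to 0.180. Starts between 0 and 0.050; 0.150 is the test station, board centred under the press, a sprung ball in a notch of the carrier's edge. Sliding takes 1 to 3 N, a few N more where the ball rides up (about 0.055 to 0.07); the ball draws it in from about 4 mm either side and resists leaving with about 6 N.
- board (a point): Centre of the top face of the green circuit board on the carrier (aluminium plate 84 x 110 mm, board 76 x 96 mm), 44 mm above the table; moves with the carrier.
- handle_top (a point): Top centre of the carrier's upright push handle: aluminium blade 40 mm (fixture x) x 10 mm (fixture y), 50 mm tall, on the carrier's trailing tongue, 100 mm behind the board's centre (fixture -y side). Top 86 mm above the table, foot 36 mm. Can be pushed or gripped from above.
- station (a point): Fixed point where board lies when the carrier is in the test station: on the press axis, 44 mm above the table.
- press (a joint): How far the sprung probe head is pressed down, in m: 0 at rest (up), bottom stop at 0.020. A spring drives it back up: about 4 N to start it, rising 0.5 N per mm (about 10 N at 0.012). It does not latch.
- knob_top (a point): Centre of the flat top of the black round palm knob on the probe head (knob 46 mm wide, 18 mm high, flat top 40 mm wide), 168 mm above the table at rest, on the press axis, 48 mm above the top of the fixed bridge; moves down with the press.
- screwdriver: screwdriver, 160 mm long, lying near the fixture; bystander; origin at mid-length of the tool, on its underside
- tub: small open white cup, 60 mm wide, 35 mm high, beside the fixture; bystander; origin at the centre of its underside
- tape: paper tape roll lying flat, 100 mm outside diameter, 24 mm high, beside the fixture; bystander; origin at the centre of its underside
- jar: white lidded jar, 48 mm wide, 45 mm high, on the robot's side of the fixture; bystander; origin at the centre of its underside
- parts_bin: black divided parts bin 190 x 100 x 45 mm at the left side; bystander; origin at the centre of its underside
- carton: cardboard carton 60 x 75 x 90 mm to the right of the fixture; bystander; origin at the centre of its underside
- dispenser: white bottle, 66 mm wide, 130 mm high, at the right side; bystander; origin at the centre of its underside
- spare_board: loose circuit board 76 x 96 x 6 mm lying at the right; bystander; origin at the centre of its underside

How it is judged:
By the outcome, as a careful person would: the job done as asked, in the order asked, and still so for the second after the job is handed in, while the arm keeps its last pose, push and grip.
It also fails if it takes over 48 s, if anything falls off the work surface, if the arm or the gripper's body presses on something with over 40 N, if the wrist force passes 120 N, or if a joint passes its speed limit or range.

## Working session

There is one attempt and no reset: what is moved stays moved. The work goes in short steps, each a Python script; the robot and the scene stay as the last script left them, time stands still between calls to the robot, and variables do not carry over. Pictures are saved under pics/ and viewed, at most 10 in all, crops included, and the job is handed in when it is done.

```bash
mkdir -p pics; cat > h.py <<'E'
from bench import *
import numpy as np, cv2
from scipy.spatial.transform import Rotation as R
def ray(cam,rc,cal=None):
    c=cal or get_calibration(cam); K=np.array(c["intrinsics"]);P=np.array(c["pose"])
    p=cv2.undistortPoints(np.array([[[rc[1],rc[0]]]],float),K,np.array(c["dist"]))[0,0]
    return P[:3,3],P[:3,:3]@np.array([p[0],p[1],1])
def at_z(cam,rc,z,cal=None):
    o,d=ray(cam,rc,cal); return o+d*(z-o[2])/d[2]
def proj(cam,X,cal=None):
    c=cal or get_calibration(cam);P=np.linalg.inv(np.array(c["pose"]))
    return cv2.projectPoints(np.array(X,float).reshape(-1,3),cv2.Rodrigues(P[:3,:3])[0],P[:3,3],np.array(c["intrinsics"]),np.array(c["dist"]))[0][:,0]
E
python3 - <<'E'
from h import *
np.set_printoptions(precision=4,suppress=True)
ims=[snapshot(c) for c in("top","side")]
cv2.imwrite("pics/a.png",cv2.resize(ims[0],(768,576)));cv2.imwrite("pics/b.png",cv2.resize(ims[1],(768,576)))
Z=dict(fixture=0,board=.044,handle_top=.086,station=.044,knob_top=.168,jar=0,carton=0,tub=0,tape=0,screwdriver=0,dispenser=0)
for c in("top","side"):
    print(c,get_calibration(c)["pose"][:3])
    for n,z in Z.items():
        for r in landmark_of(c,n)[:2]: print(c,n,round(r["score"],2),np.round(r["location"]),at_z(c,r["location"],z))
s=read_state();print(s["time_s"],s["tcp_rot"],s["eef_pos"])
E
```

```text
top [[ 0.0289 -0.989   0.1452  0.3939]
 [-0.9996 -0.0277  0.0101  0.0014]
 [-0.006  -0.1454 -0.9893  1.211 ]]
top fixture 0.83 [196. 216.] [0.5544 0.1482 0.    ]
top board 0.87 [203. 233.] [0.5305 0.091  0.044 ]
top handle_top 0.93 [217. 266.] [ 0.4891 -0.0055  0.086 ]
top station 0.77 [186. 196.] [0.5777 0.2023 0.044 ]
top knob_top 0.89 [179. 186.] [0.5758 0.2101 0.168 ]
top jar 0.74 [245. 230.] [0.4091 0.0981 0.    ]
top jar 0.32 [161. 375.] [ 0.6792 -0.344   0.    ]
top carton 0.85 [161. 372.] [ 0.6798 -0.3354  0.    ]
top tub 0.83 [170. 253.] [0.6407 0.0358 0.    ]
top tape 0.92 [142. 196.] [0.7249 0.2166 0.    ]
top screwdriver 0.66 [216. 164.] [0.4907 0.3028 0.    ]
top dispenser 0.92 [202. 406.] [ 0.5545 -0.4407  0.    ]
side [[ 0.7284 -0.4315  0.5322 -0.1461]
 [-0.6851 -0.451   0.572  -0.7439]
 [-0.0068 -0.7812 -0.6242  0.9441]]
side fixture 0.56 [198. 239.] [0.571  0.1472 0.    ]
side board 0.93 [200. 244.] [0.5395 0.0837 0.044 ]
side board 0.63 [292. 367.] [ 0.5245 -0.454   0.044 ]
side handle_top 0.65 [208. 251.] [ 0.4975 -0.0041  0.086 ]
side station 0.93 [181. 232.] [0.5818 0.2007 0.044 ]
side station 0.42 [295. 369.] [ 0.5195 -0.4642  0.044 ]
side knob_top 0.7 [157. 229.] [0.5649 0.187  0.168 ]
side jar 0.54 [222. 214.] [0.4155 0.1065 0.    ]
side carton 0.91 [248. 361.] [ 0.687 -0.325  0.   ]
side tub 0.49 [201. 273.] [0.6482 0.0426 0.    ]
side tape 0.5 [174. 261.] [0.7322 0.2014 0.    ]
side screwdriver 0.69 [191. 199.] [ 0.4851  0.2857 -0.    ]
side dispenser 0.89 [293. 367.] [ 0.5528 -0.443   0.    ]
1.2 [0.1488 0.9889 0.     0.    ] [0.184  0.5973 0.205 ]
```

View pics/a.png

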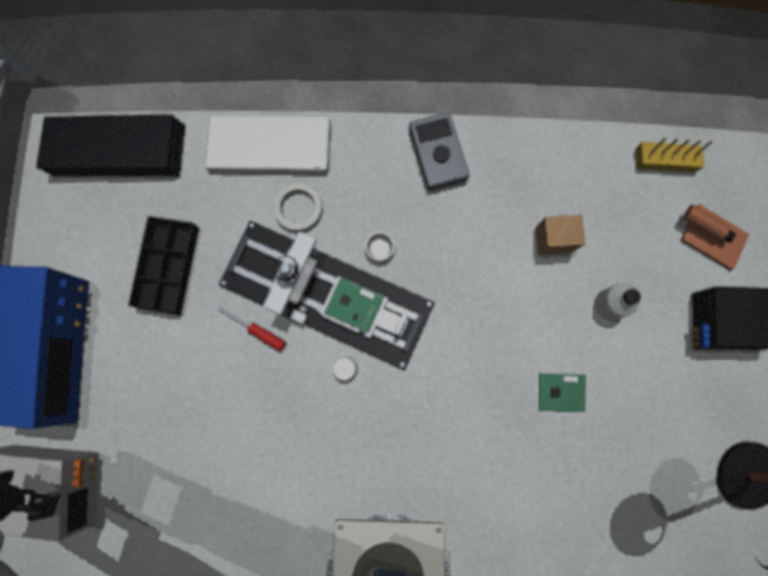

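View pics/b.png

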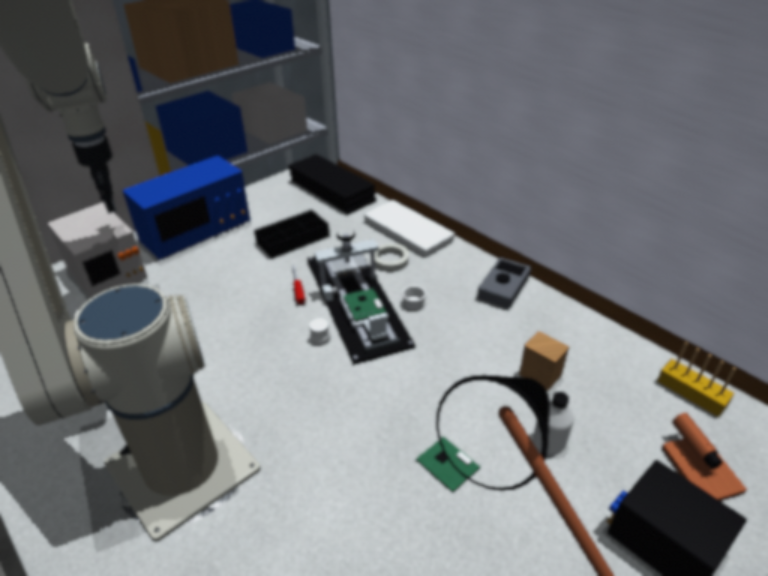

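The top picture shows the fixture yawed about 20°: its base corners are at (250,222), (433,302), (405,367) and (220,285) in the enlarged view. The handle is at about (400,325) and the knob at (288,268). The side picture agrees with this. Next I'll take a closer look from the wrist.

```bash
python3 - <<'E'
from h import *
np.set_printoptions(precision=4,suppress=True)
c=[at_z("top",(r/1.5,q/1.5),.012) for q,r in((250,222),(433,302),(405,367),(220,285))]
for p in c: print(p)
v=(c[0]+c[3]-c[1]-c[2])/2; print("len",np.linalg.norm(v),"ctr",sum(c)/4); th=np.arctan2(-v[0],v[1]); print("yaw",th)
movel([.184,.597,.40],v=.3)
for yaw in (th+np.pi/2,th-np.pi/2,th):
    q=(R.from_euler('z',yaw)*R.from_quat([1,0,0,0])).as_quat(); j=solve_ik([.47,.05,.42],q); print(yaw,j)
q0=(R.from_euler('z',th)*R.from_quat([1,0,0,0])).as_quat()
move_ptp([.47,.02,.42],q0)
s=read_state();cal=get_calibration("wrist");im=snapshot("wrist");cv2.imwrite("pics/w1.png",cv2.resize(im,(768,576)))
print(s["time_s"],s["tcp_rot"],s["joints"]);print(cal["pose"])
for n,z in dict(fixture=0,board=.044,handle_top=.086,station=.044,knob_top=.168,jar=0,tub=0).items():
    for r in landmark_of("wrist",n)[:2]: print(n,round(r["score"],2),np.round(r["location"]),at_z("wrist",r["location"],z,cal))
E
```

```text
[0.7002 0.3067 0.012 ]
[ 0.5441 -0.0746  0.012 ]
[ 0.4126 -0.0216  0.012 ]
[0.5665 0.3604 0.012 ]
len 0.4119297432525634 ctr [0.5558 0.1427 0.012 ]
yaw -0.3858395629525413
1.1849567638423553 [ 0.0808 -0.0027  1.6791 -0.      1.4652  0.4666]
-1.9566358897474379 None
-0.3858395629525413 [ 0.0808 -0.0027  1.6791 -0.      1.4652  2.0374]
4.3 [ 0.9816 -0.1912 -0.0001 -0.0001] [ 0.0181 -0.0063  1.683   0.0002  1.4651  1.9735]
[[-0.3746 -0.8825 -0.2845  0.5428]
 [-0.9272  0.3565  0.1151 -0.0085]
 [-0.0002  0.3069 -0.9517  0.5887]
 [ 0.      0.      0.      1.    ]]
fixture 0.81 [113. 175.] [0.5547 0.1355 0.    ]
board 0.58 [116. 208.] [0.528  0.0752 0.044 ]
handle_top 0.75 [121. 265.] [ 0.4885 -0.01    0.086 ]
station 0.67 [120. 131.] [0.5718 0.1988 0.044 ]
station 0.67 [181. 120.] [0.4845 0.2686 0.044 ]
knob_top 0.69 [126.  95.] [0.5761 0.1998 0.168 ]
jar 0.81 [178. 226.] [0.4078 0.0979 0.    ]
tub 0.6 [ 40. 204.] [0.6449 0.0376 0.    ]
```

View pics/w1.png

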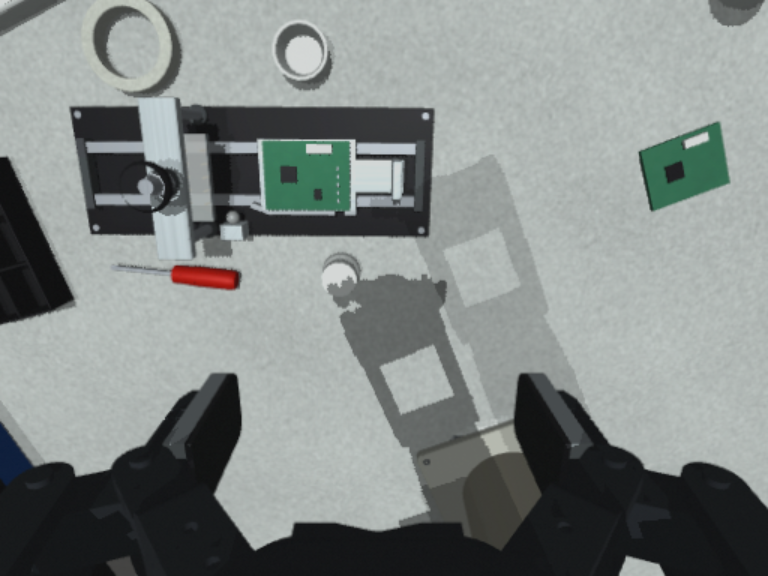

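The wrist view shows the base corners at (69,107), (434,107), (429,237) and (91,236). The handle top is a strip at x≈392–403, y≈160–198, and the knob is around (147,186). I'll fit the fixture pose from these.

```bash
python3 - <<'E'
from h import *
np.set_printoptions(precision=4,suppress=True)
cal=get_calibration("wrist")
px=[(70,107),(434,107),(429,237),(91,236)]
loc=np.array([[75,210],[75,-210],[-75,-210],[-75,210]])/1e3
W=np.array([at_z("wrist",(r/1.5,q/1.5),.012,cal)[:2] for q,r in px]); print(W)
A=loc-loc.mean(0);B=W-W.mean(0);th=np.arctan2((A[:,0]*B[:,1]-A[:,1]*B[:,0]).sum(),(A*B).sum());ctr=W.mean(0)
Rm=np.array([[np.cos(th),-np.sin(th)],[np.sin(th),np.cos(th)]])
print("yaw",th,"ctr",ctr,"resid",W-(A@Rm.T+ctr))
for n,xy in dict(knob=(0,.06)).items(): print(n,ctr+Rm@xy)
for p,z in(((.5305,.091),0),((.528,.0752),0),((.5395,.0837),0),((.4891,-.0055),1),((.4885,-.01),1),((.4975,-.0041),1),((.5758,.2101),2),((.5761,.1998),2)): print(z,Rm.T@(np.array(p)-ctr))
h=at_z("wrist",(179/1.5,398/1.5),.086,cal)[:2];print("handle",h,Rm.T@(h-ctr))
# overlay
im=cv2.imread("pics/w1.png")
def dr(pts,col):
    P=[np.r_[ctr+Rm@np.array(p[:2]),p[2]] for p in pts]; u=proj("wrist",P,cal)*1.5
    cv2.polylines(im,[np.int32(np.round(u))],True,col,1)
dr([(.075,.21,.012),(.075,-.21,.012),(-.075,-.21,.012),(-.075,.21,.012)],(0,0,255))
dr([(.078,.078,.12),(.078,.042,.12),(-.078,.042,.12),(-.078,.078,.12)],(0,0,255))
t=np.linspace(0,6.28,30);dr([(.02*np.cos(a),.06+.02*np.sin(a),.168) for a in t],(0,255,255))
hy=(Rm.T@(h-ctr))[1]
dr([(.02,hy+.005,.086),(.02,hy-.005,.086),(-.02,hy-.005,.086),(-.02,hy+.005,.086)],(0,255,255))
dr([(.038,hy+.148,.044),(.038,hy+.052,.044),(-.038,hy+.052,.044),(-.038,hy+.148,.044)],(255,0,255))
cv2.imwrite("pics/o.png",cv2.resize(im[80:280,50:450],(800,400)))
E
```

```text
[[ 0.7028  0.3077]
 [ 0.5438 -0.0791]
 [ 0.4043 -0.0217]
 [ 0.5635  0.3664]]
yaw -0.39026434781091 ctr [0.5536 0.1433] resid [[-0.     -0.0013]
 [ 0.0007  0.0003]
 [-0.      0.0007]
 [-0.0007  0.0003]]
knob [0.5764 0.1988]
0 [-0.0015 -0.0572]
0 [ 0.0022 -0.0727]
0 [ 0.0096 -0.0605]
1 [-0.003  -0.1621]
1 [-0.0019 -0.1665]
1 [ 0.0042 -0.1577]
2 [-0.0049  0.0702]
2 [-0.0007  0.0608]
handle [ 0.4915 -0.0114] [ 0.0014 -0.1667]
```

View pics/o.png

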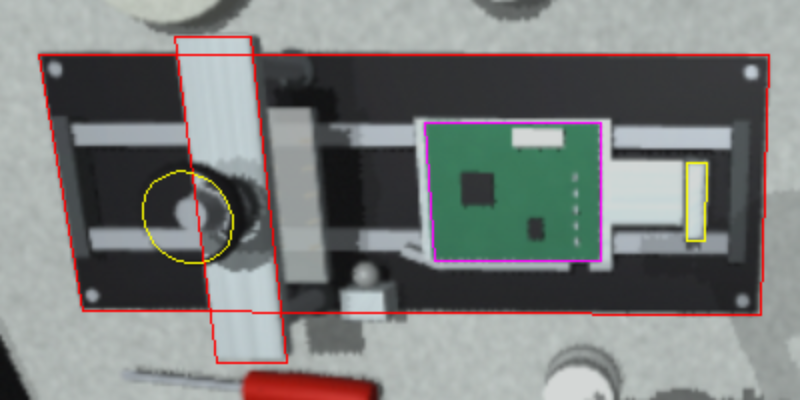

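The overlay matches the base, bridge, board and handle. The carrier is at about 0.023, so it needs about 0.127 m of travel. I'll grip the handle and slide it.

```bash
cat >> h.py <<'E'
np.set_printoptions(precision=4,suppress=True)
th=-.3903; ctr=np.array([.5536,.1433]); Rm=np.array([[np.cos(th),-np.sin(th)],[np.sin(th),np.cos(th)]])
Q=(R.from_euler('z',th)*R.from_quat([1,0,0,0])).as_quat()
def F(x,y,z): return np.r_[ctr+Rm@np.array([x,y]),z]
def show(t):
    s=read_state(); l=Rm.T@(np.array(s["eef_pos"][:2])-ctr)
    print(t,round(s["time_s"],2),"loc",l,"z %.4f"%s["eef_pos"][2],"F",np.r_[Rm.T@np.array(s["force"][:2]),s["force"][2]],"grip",s["grip_width"],s["grip_force"])
E
python3 - <<'E'
from h import *
gripper_to(.05,40)
move_ptp(F(.001,-.1667,.16),Q)
movel(F(.001,-.1667,.055),v=.12); show("down")
gripper_to(0,40); show("grip")
if .007<read_state()["grip_width"]<.014:
    for y in (-.12,-.08,-.05,-.040): movel(F(.001,y,.055),v=.06); show("push")
cal=get_calibration("top"); im=snapshot("top")
for n,z in dict(board=.044).items():
    for r in landmark_of("top",n)[:1]: p=at_z("top",r["location"],z); print(n,r["score"],Rm.T@(p[:2]-ctr))
E
```

```text
down 7.19 loc [ 0.0016 -0.1665] z 0.0556 F [-0.3614  0.305   0.2766] grip 0.05010313066613732 0.0
grip 7.64 loc [ 0.0014 -0.1665] z 0.0556 F [-1.6574 -0.2866  6.6973] grip 0.008198473589441351 39.23675000667572
push 8.57 loc [ 0.0016 -0.1194] z 0.0556 F [-1.7004  2.4913  4.569 ] grip 0.00800492784858257 39.43761706352234
push 9.38 loc [ 0.0018 -0.0796] z 0.0556 F [0.1658 0.0392 4.9477] grip 0.00810400201197385 39.472206830978394
push 10.03 loc [ 0.0019 -0.0494] z 0.0556 F [0.688  0.556  5.2559] grip 0.008382185963037263 39.50066328048706
push 10.35 loc [ 0.0019 -0.0393] z 0.0556 F [0.7289 2.0094 5.3087] grip 0.008206275450091626 39.61925268173218
```

```bash
python3 - <<'E'
from h import *
for y in (-.044,-.042,-.040,-.038,-.036,-.038,-.040): movel(F(.001,y,.055),v=.03); show("probe %.3f"%y)
gripper_to(.05); dwell(.2); show("rel")
movel(F(.001,-.04,.20),v=.2)
move_ptp(F(-.12,-.08,.35),Q)
cal=get_calibration("wrist"); im=snapshot("wrist"); np.savez("pics/w2.npz",im=im,pose=cal["pose"])
hy=-.04
im=cv2.resize(im,(1024,768))
def dr(pts,col):
    u=proj("wrist",[F(*p) for p in pts],cal)*2; cv2.polylines(im,[np.int32(np.round(u))],True,col,1); return u
dr([(.075,.21,.012),(.075,-.21,.012),(-.075,-.21,.012),(-.075,.21,.012)],(0,0,255))
dr([(.02,hy+.005,.086),(.02,hy-.005,.086),(-.02,hy-.005,.086),(-.02,hy+.005,.086)],(0,255,255))
u=dr([(.038,hy+.148,.044),(.038,hy+.052,.044),(-.038,hy+.052,.044),(-.038,hy+.148,.044)],(255,0,255))
c=u.mean(0).astype(int);print(c)
x0=int(np.clip(c[0]-250,0,424));y0=int(np.clip(c[1]-250,0,268))
cv2.imwrite("pics/o2.png",im[y0:y0+500,x0:x0+600])
for n,z in dict(handle_top=.086,board=.044).items():
    for r in landmark_of("wrist",n)[:1]: print(n,r["score"],Rm.T@(at_z("wrist",r["location"],z,cal)[:2]-ctr))
show("t")
E
```

```text
probe -0.044 10.73 loc [ 0.0019 -0.0436] z 0.0556 F [2.2328 0.0342 6.3414] grip 0.008029833118023329 39.998218417167664
probe -0.042 10.98 loc [ 0.0019 -0.041 ] z 0.0556 F [0.982  6.2242 5.3354] grip 0.008246892020311153 39.88053917884827
probe -0.040 11.23 loc [ 0.0019 -0.0395] z 0.0556 F [0.8727 2.861  7.0249] grip 0.008372272175940991 40.01268267631531
probe -0.038 11.48 loc [ 0.0019 -0.0381] z 0.0556 F [ 2.2154 -1.4818  7.8887] grip 0.007945158042969738 40.16476929187775
probe -0.036 11.73 loc [ 0.0018 -0.0374] z 0.0555 F [ 4.2867 -5.9276 10.1161] grip 0.007827024981873857 40.47846794128418
probe -0.038 11.98 loc [ 0.0019 -0.0386] z 0.0556 F [ 2.4636 -2.4084  7.3367] grip 0.007967741414079297 40.32026767730713
probe -0.040 12.23 loc [ 0.0019 -0.0399] z 0.0556 F [ 1.3729 -0.5333  6.9289] grip 0.008253470555159946 40.222731828689575
rel 12.91 loc [ 0.0009 -0.04  ] z 0.0550 F [-0.5061 -0.2636  0.7232] grip 0.05009531779178462 0.0
[301 112]
handle_top 0.9 [ 0.0027 -0.0406]
t 14.74 loc [-0.1198 -0.0801] z 0.3483 F [-0.1716 -0.0175 -0.734 ] grip 0.050287467955246586 0.0
```

View pics/o2.png

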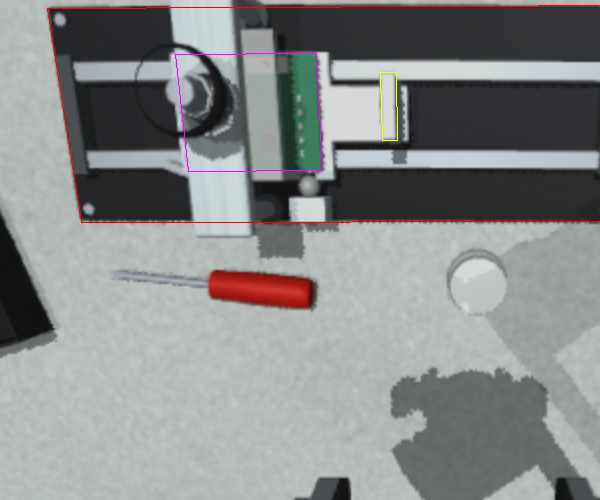

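The yellow and magenta outlines for the station match the handle and board edge. The probe also showed a restoring force on both sides of y≈-0.039, so the carrier has clicked in. Next I'll press the knob with closed fingers.

```bash
python3 - <<'E'
from h import *
gripper_to(0,40)
move_ptp(F(0,.06,.25),Q)
movel(F(0,.06,.178),v=.1); dwell(.3); show("pre"); f0=read_state()["force"][2]
z=.175
while z>.160:
    movel(F(0,.06,z),v=.03)
    s=read_state(); d=s["force"][2]-f0; print("%.4f %.4f %.2f"%(z,s["eef_pos"][2],d))
    if d>2.5: break
    z-=.001
show("contact")
E
```

```text
pre 17.29 loc [0.0002 0.0602] z 0.1785 F [-0.2485 -0.2726 -0.5991] grip -0.00014415712591744185 0.0
0.1750 0.1747 0.50
0.1740 0.1739 0.02
0.1730 0.1729 -0.09
0.1720 0.1719 0.47
0.1710 0.1709 0.27
0.1700 0.1699 -0.12
0.1690 0.1689 0.62
0.1680 0.1679 0.22
0.1670 0.1669 0.02
0.1660 0.1659 0.53
0.1650 0.1649 0.39
0.1640 0.1639 1.76
0.1630 0.1629 0.10
0.1620 0.1619 0.39
0.1610 0.1609 1.68
contact 21.04 loc [-0.    0.06] z 0.1609 F [0.7665 0.2439 1.078 ] grip -0.00019347349319592268 0.0
```

```bash
python3 - <<'E'
from h import *
show("now")
a=snapshot("wrist");b=snapshot("side")
cal=get_calibration("side");u=proj("side",[F(0,.06,.168)])[0];print(u, proj("wrist",[F(0,.06,.168)])[0])
x,y=int(u[0]),int(u[1])
cv2.imwrite("pics/p.png",np.hstack([cv2.resize(a,(400,300)),cv2.resize(b[y-60:y+60,x-80:x+80],(400,300),interpolation=2)]))
for r in landmark_of("side","knob_top")[:2]: print(r)
E
```

```text
now 21.04 loc [-0.    0.06] z 0.1609 F [0.7665 0.2439 1.078 ] grip -0.00019347349319592268 0.0
[229.2757 154.4577] [252.0993 234.4778]
{'location': [154.8, 229.2], 'score': 0.78}
```

View pics/p.png

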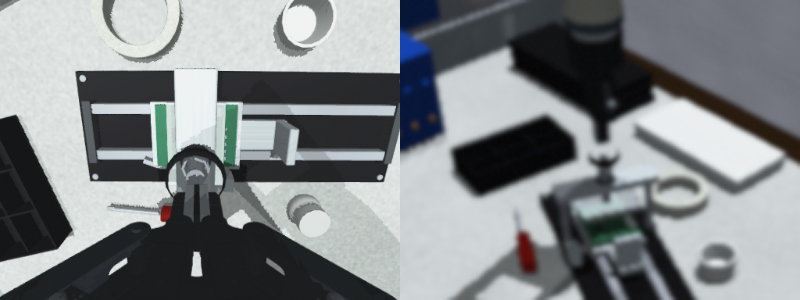

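The wrist crop shows the knob ring centred near (197,174), against (197,183) predicted for the rest height. The fingertips sit over its near part. I'll check which knob height fits that picture.

```bash
python3 - <<'E'
from h import *
cal=get_calibration("wrist");im=snapshot("wrist")
t=np.linspace(0,6.28,40)
big=cv2.resize(im,None,fx=4,fy=4,interpolation=cv2.INTER_CUBIC)
for z,col in((.168,(0,0,255)),(.161,(0,255,0))):
    u=proj("wrist",[F(.020*np.cos(a),.06+.020*np.sin(a),z) for a in t],cal)
    cv2.polylines(big,[np.int32(u*4)],True,col,1); print(z,u.min(0),u.max(0))
print("tcp",proj("wrist",[read_state()["eef_pos"]],cal))
cv2.imwrite("pics/k.png",big[640:1240,600:1400])
for i in range(8): print(np.array(read_state()["force"]),end=" "); dwell(.05)
E
```

```text
0.168 [216.5177 200.8885] [287.6961 265.6663]
0.161 [217.77   196.6688] [286.3959 259.4794]
tcp [[252.0718 229.222 ]]
[ 0.1041 -0.5321  0.7002] [-0.2544 -0.1392 -0.263 ] [ 0.0739  0.1382 -1.081 ] [-0.0228  0.5887  0.3501] [-0.2979 -0.1991  1.303 ] [0.8073 0.295  0.4426] [ 0.587  -0.817   0.0819] [ 1.2097 -0.3773 -0.2709]
```

View pics/k.png

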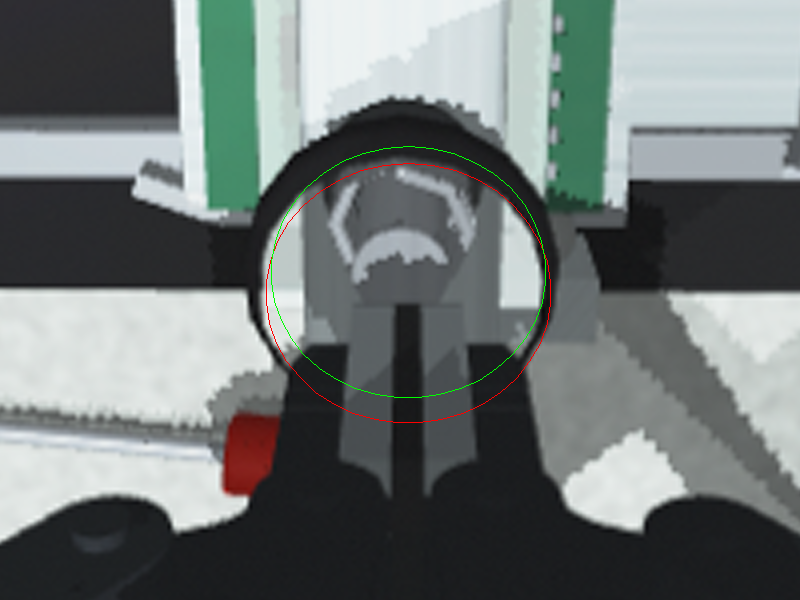

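The ring's inner edge fits the rest height (red), so the knob has not moved. The fingertips also look higher than the TCP model puts them. I'll keep lowering slowly until the average force shows contact, then press relative to that height.

```bash
python3 - <<'E'
from h import *
def f(n=4):
    a=[]
    for i in range(n): a.append(read_state()["force"][2]); dwell(.03)
    return np.mean(a)
z=.161; f0=f(8)
while z>.144:
    z-=.0005; movel(F(0,.06,z),v=.03); s=read_state(); d=f()-f0; print("%.4f %.4f %.2f"%(z,s["eef_pos"][2],d))
    if d>2.5: break
show("contact"); 
E
```

```text
0.1605 0.1604 -0.22
0.1600 0.1600 0.04
0.1595 0.1595 -0.56
0.1590 0.1590 -0.34
0.1585 0.1584 -0.18
0.1580 0.1580 -0.24
0.1575 0.1574 -0.24
0.1570 0.1569 0.01
0.1565 0.1565 -0.28
0.1560 0.1559 -0.34
0.1555 0.1555 -0.18
0.1550 0.1549 -0.16
0.1545 0.1545 0.21
0.1540 0.1539 0.28
0.1535 0.1535 -0.30
0.1530 0.1529 -0.34
0.1525 0.1525 -0.31
0.1520 0.1520 -0.21
0.1515 0.1514 -0.01
0.1510 0.1510 -0.44
0.1505 0.1505 -0.26
0.1500 0.1500 -0.09
0.1495 0.1495 -0.15
0.1490 0.1490 -0.05
0.1485 0.1484 -0.15
0.1480 0.1479 -0.31
0.1475 0.1475 -0.17
0.1470 0.1469 -0.05
0.1465 0.1465 -0.41
0.1460 0.1459 -0.02
0.1455 0.1455 -0.18
0.1450 0.1450 -0.19
0.1445 0.1444 -0.21
0.1440 0.1440 -0.25
contact 34.94 loc [-0.    0.06] z 0.1440 F [-0.5466  0.7411 -0.4312] grip -0.00028491886091756163 0.0
```

```bash
python3 - <<'E'
from h import *
cal=get_calibration("wrist");a=snapshot("wrist");b=snapshot("side");c=snapshot("top")
t=np.linspace(0,6.28,40)
A=cv2.resize(a,None,fx=3,fy=3,interpolation=2)
for z,col in((.168,(0,0,255)),(.15,(0,255,0))):
    cv2.polylines(A,[np.int32(3*proj("wrist",[F(.020*np.cos(q),.06+.020*np.sin(q),z) for q in t],cal))],True,col,1)
T=proj("wrist",[read_state()["eef_pos"]],cal)[0]; print(T)
cv2.circle(A,tuple(np.int32(3*T)),4,(255,0,255),2)
def crop(im,cam,s):
    u=proj(cam,[F(0,.06,.16)])[0]; x,y=np.int32(u)
    B=cv2.resize(im[y-25:y+25,x-33:x+33],(400,300),interpolation=2)
    for z,col in((.168,(0,0,255)),(.15,(0,255,0))):
        k=(proj(cam,[F(.020*np.cos(q),.06+.020*np.sin(q),z) for q in t])-[x-33,y-25])*6
        cv2.polylines(B,[np.int32(k)],True,col,1)
    return B
y,x=int(3*T[1])-280,int(3*T[0])-200
W=A[max(y,0):,:][:600,max(x,0):][:,:400]
if W.shape[0]<600: W=cv2.copyMakeBorder(W,0,600-W.shape[0],0,0,0)
cv2.imwrite("pics/m.png",np.hstack([W,np.vstack([crop(b,"side",0),crop(c,"top",0)])]))
E
```

```text
[252.0578 229.2005]
```

View pics/m.png

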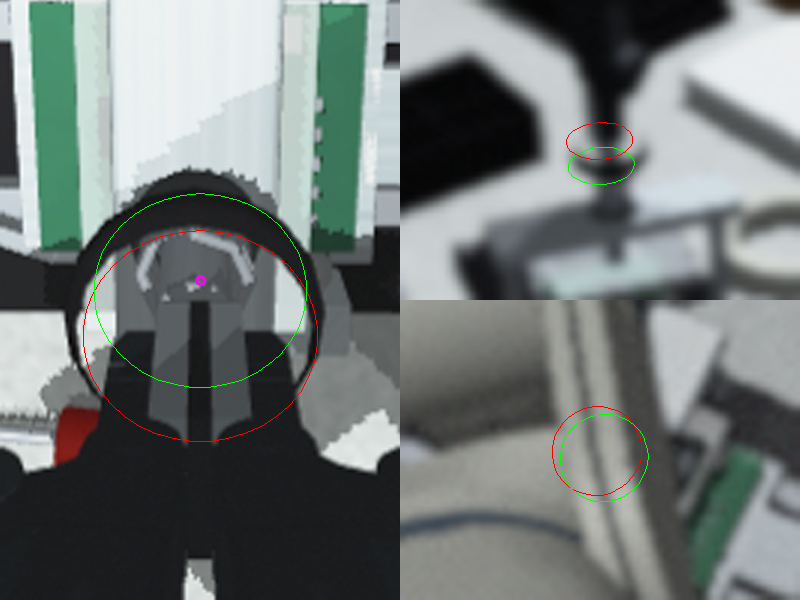

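The earlier side view, with TCP at .161, put the fingertip about 17 mm above the knob top. The visible tips in the wrist view agree. So the real fingertips are about 25 mm short of the reported TCP and contact should come any moment. I'll keep going down in force-guarded steps.

```bash
python3 - <<'E'
from h import *
z=.144; f0=-.2
while z>.130:
    z-=.001; movel(F(0,.06,z),v=.03); s=read_state(); d=s["force"][2]-f0; print("%.4f %.4f %.2f"%(z,s["eef_pos"][2],d))
    if d>2.5: break
a=[]
for i in range(5): a.append(read_state()["force"][2]); dwell(.02)
print(np.mean(a)); show("contact")
E
```

```text
0.1430 0.1429 0.43
0.1420 0.1419 -0.26
0.1410 0.1414 4.66
4.084558952824869
contact 35.92 loc [0.0001 0.0601] z 0.1414 F [-1.3715 -0.5617  3.9923] grip 0.0002871616777963628 2.1467602998018265
```

Contact at reported z ≈ .1416, at the expected 4 N preload. I'll press 12 mm from there.

```bash
python3 - <<'E'
from h import *
def fm():
    a=[]
    for i in range(6): a.append(read_state()["force"][2]); dwell(.02)
    return np.mean(a)
for z in (.135,.1292): movel(F(0,.06,z),v=.03); print(fm()); show("press")
e=read_state()["eef_pos"][2]-.1296
if abs(e)>.0004: movel(F(0,.06,.1292-e),v=.02)
dwell(.3); print(fm()); show("end")
cal=get_calibration("wrist");im=snapshot("wrist")
A=cv2.resize(im,None,fx=3,fy=3,interpolation=2);t=np.linspace(0,6.28,40)
for z,col in((.168,(0,0,255)),(.156,(0,255,0))):
    cv2.polylines(A,[np.int32(3*proj("wrist",[F(.020*np.cos(q),.06+.020*np.sin(q),z) for q in t],cal))],True,col,1)
cv2.imwrite("pics/n.png",A[400:900,460:1060])
E
```

```text
7.274256463934214
press 36.38 loc [0.0001 0.0601] z 0.1355 F [-2.4922 -1.424   7.221 ] grip -2.2893076889743036e-05 3.5983521153502807
9.790884810459945
press 36.82 loc [0.0001 0.0601] z 0.1300 F [-2.9374 -2.4701 10.445 ] grip 7.986541751362364e-05 4.960029136582307
10.21729877359155
end 37.47 loc [0.0001 0.0601] z 0.1297 F [-3.3939 -2.9337 10.02  ] grip 4.085971730722515e-05 5.048092815468408
```

View pics/n.png

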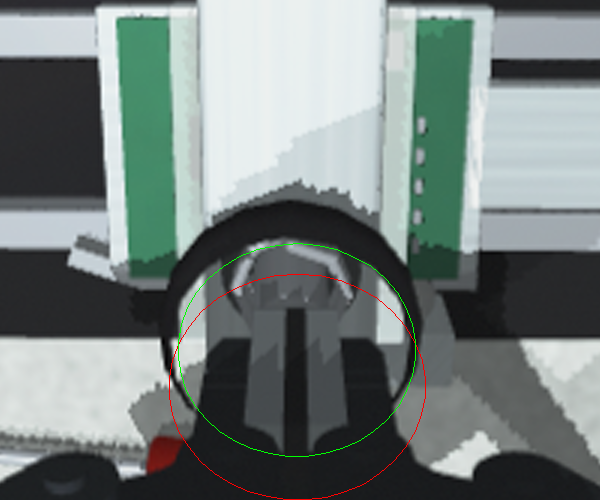

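The knob top now fits the 12 mm-down outline (green). The force is 10.2 N, as expected at that depth, and the board is still centred under the press.

```bash
python3 -c "
from bench import *
print(finish_job())"
```

```text
the job is handed in; nothing more can be done
None
```

I handed the job in with the carrier clicked into the test station and the knob held about 12 mm down at about 10 N; the clock read 37.5 s of the allowed 48 s, and the judge gave no verdict.

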